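# Set up a stepped shaft in vee blocks under the dial gauge

### The job

Set the stepped shaft up for a run-out check on the granite plate: one vee block under each of its two journals, with the flat packer under the block that carries the thin journal so that the shaft lies level, in line with the round end stop and with its thick end close up to that stop (within about a centimetre). Stand the dial gauge on the plate behind the shaft (the side away from the robot), facing square across it, so that its plunger rests pressed in on the middle of the fat section. Keep the gauge upright all the time and leave the bottle standing where it is.

Things in the scene. Friction and masses are not known exactly. Their poses are not given: they have to be found in the camera images.
- plate: dark granite surface plate, 170 (x) x 290 (y) x 35 mm high, fixed; origin under its centre, on the bench; x points away from the robot, y along its long side to the left. The end stop and the bottle stand on it at plate x = -50 mm, y = +115 and -115 mm; which is left and which right varies. The shaft's line is plate x = -50 mm; behind it is room for the gauge
- end_stop: plain round steel post, 30 mm diameter, 62 mm high, fixed upright on the plate near one end; origin at the centre of its foot, on the plate's top; axes parallel to the plate's
- bottle: small white bottle with a red nozzle cap, 37 mm diameter, 92 mm high, standing loose on the plate near its other end; origin at the centre of its foot. A bystander
- packer: flat dark steel packing plate, 54 (x) x 32 (y) x 10 mm, 0.13 kg, loose; origin at the centre of its underside, z up
- vee_a: steel vee block, 50 (x, across the vee) x 26 (y, along it) x 45 mm, 0.36 kg, loose; origin under its centre, z up. 90 degree vee on top, 36 mm wide, bottom of the vee 27 mm up. Sides at x = +-25 mm flat but for a groove 10 to 16 mm up: grip across x. A 30 mm journal in the vee has its axis 48.2 mm above the block's underside, a 16 mm journal 38.3 mm
- vee_b: the other vee block of the pair, the same in every way; either may take either journal
- shaft: stepped steel shaft, 0.65 kg, loose, lying on the bench, axis 18 mm up; y is its axis (x, z turn as it rolls), origin mid fat section. Thick journal 30 mm dia., y +30 to +80 mm; fat dark section 36 mm, -30 to +30 (grip here, across); thin journal 16 mm, -30 to -86. Blocks at about y +55 and -57 clear the fat section. In place its axis is 48.2 mm above the plate's top
- gauge: dial gauge on a stand, 0.72 kg, loose, upright; origin under its column on the base's underside, z up. Base 54 mm wide (y), x -20 to +48, 22 high. Dark clamp block 24 x 24 mm, 86 to 118 mm up, on the column: grip it across y from above. Dial 45 mm dia., centre 129 mm up, top 158, faces -x; plunger points down at x = -70 mm, y = 0, tip 63 mm up when free
- plunger (a joint): the gauge's spring plunger, m: 0 fully out, grows as it is pushed up into the gauge, 0.010 at most; about 1 N. With the gauge standing on the plate and the plunger on top of the fat section of the shaft in its vees it reads about 0.003
Things that resemble listed ones, but are neither listed nor needed, are in the scene too. What is shaped like the shaft but green is not meant.

How it is judged:
At the end, for the whole second after the job is handed in: Shaft level (0.04 rad) in both vees, bare block under thick, packed block under thin journal, in line with the stop (13 mm), thick end within 14 mm of it; gauge flat on the plate behind, plunger within 10 mm of the shaft line and 18 mm of the fat middle, in by 1 to 8 mm; all released, at rest (z of packer in the frame of plate between 0.031 and 0.039 m and angle between packer's own z axis and vertical below 0.06 rad and ((z of vee_a in the frame of plate between 0.031 and 0.039 m and angle between each of vee_a, vee_b's own z axis and vertical below 0.06 rad and y of vee_a in the frame of shaft between 0.04 and 0.07 m and z of vee_b in the frame of plate between 0.041 and 0.049 m and y of vee_b in the frame of shaft between -0.076 and -0.04 m and horizontal distance between packer and vee_b below 0.013 m) or (z of vee_b in the frame of plate between 0.031 and 0.039 m and angle between each of vee_b, vee_a's own z axis and vertical below 0.06 rad and y of vee_b in the frame of shaft between 0.04 and 0.07 m and z of vee_a in the frame of plate between 0.041 and 0.049 m and y of vee_a in the frame of shaft between -0.076 and -0.04 m and horizontal distance between packer and vee_a below 0.013 m)) and angle between shaft's own y axis and vertical between 1.5308 and 1.6108 rad and z of shaft in the frame of plate between 0.078 and 0.09 m and angle between the y axis of shaft and the y axis of plate, either way round below 0.15 rad and y of end_stop in the frame of shaft between 0.091 and 0.109 m and x of shaft in the frame of end_stop between -0.013 and 0.013 m and z of gauge in the frame of plate between 0.031 and 0.039 m and angle between gauge's own z axis and vertical below 0.04 rad and x of gauge in the frame of end_stop above 0.04 m and x of shaft in the frame of gauge between -0.08 and -0.06 m and y of shaft in the frame of gauge between -0.018 and 0.018 m and value of joint plunger between 0.001 and 0.008 m and linear speed of each of vee_a, vee_b, packer, shaft, gauge below 0.02 m/s); the robot touches nothing.
It fails at once if the gauge is tipped by more than 0.5 rad (angle between gauge's own z axis and vertical above 0.5 rad).
It fails at once if the bottle is shifted by more than 25 mm or knocked over (distance of bottle from where it was at the start of the episode above 0.025 m or angle between bottle's own z axis and vertical above 0.5 rad).
It also fails if it takes over 144 s, if anything falls off the work surface, if the arm or the gripper's body presses on something with over 40 N, if the wrist force passes 120 N, or if a joint passes its speed limit or range.

### The arm

A 6-joint arm with a two-finger parallel gripper is mounted at the origin on a cart in front of the work surface, level with it; the furniture and walls round the work are solid. World frame = base frame: x ahead of the robot, y to its left, z up, the work surface at z = 0. Lengths are in m, angles in rad, forces in N, time in s.
With the tool pointing down it reaches from about 0.425 to 0.95 m from the base axis. Payload 3.5 kg.
Tool frame: the origin (TCP) lies at the very end of the fingers, on their centre line; the grasp point (between the pads) lies 19 mm behind it (grasp_offset is the distance from the TCP to the grasp point, in m); z points along the fingers, y is the line along which they close (so a half turn about z gives the same grasp; the last joint's range is limited). The gripper opens to 85 mm and grips with 20 to 120 N. Pads are 22 mm wide; open, the fingers measure 114 mm over their backs; the gripper's body (76 mm by 85 mm) begins 54 mm behind the grasp point. The pads swing forward as they close: fully open they stand 13 mm farther back than shut.
Start: joints at [-1.413, 0.286, 1.577, -0, 1.279, -0.15], TCP at [0.205, -0.643, 0.231] pointing down, gripper open.
Joint ranges: [-2.77, 2.77], [-0.9, 2.22], [0.21, 2.48], [-1.53, 4.67], [0.24, 2.81], [-2.84, 2.84]. Speed limits (rad/s): [2.79, 2.79, 3.14, 3.14, 3.14, 3.14].

### API

Orientations are given as a unit quaternion [w, x, y, z].
In Python, from station import state, grab_frame, camera_info, hand_in, grasp_offset gives the robot as it stands.
- The arm moves only by the shell command python3 -m pendant 'ROWS' [OPENING] [FORCE]. ROWS is JSON, a list of rows, each a list of 4 numbers: the shift along the tool's x, y, z in m, then the turn about the tool's z in degrees. A call has 1 to 12 rows; each row shifts and turns the commanded pose from where the row before left it, along the tool's axes as they then stand; what a row does not reach is not made up. A row lasts 1/10 s, in which the tool goes at most 50 mm and 8.59 degrees, less where a joint would pass 70% of its speed; a pose out of reach is approached as far as the arm can. A call is refused whole if a number of a shift passes 0.05 or a number of a turn 8.59, either way. A call with a gripper value outside its range is refused whole. OPENING is the finger opening in m, from 0 to 0.0854, set as the call begins (- or left out, the last holds). The fingers move at their own pace and stop on an object; FORCE is the grip in N (left out, the last holds). Time passes only in rows, so rows that do not move let the fingers close. It gives the time, the measured TCP pose, the force, the opening and the grip force at its end, in the units of the state.
- state(): the state, without advancing time (a new reading comes with each control period).
- grab_frame(name): name is "scene" or "top" or "wrist"; returns the picture (400x640x3 uint8, blue, green, red); there is no depth.
- camera_info(name): a dict with "fx", "fy", "cx", "cy" (pixels), "dist" ([k1, k2, p1, p2, k3] as OpenCV has them; the pictures are not rectified), "pose" (4x4, takes a point from camera to world coordinates); the wrist camera has in their place "mount" (4x4, takes a point from camera to tool coordinates, whose origin is the TCP and whose axes are the flange's). Camera axes: x right, y up, looking along -z (the intrinsics and any distortion apply to the point x, -y, -z); pixel columns grow to the right and rows downward; lengths in m; the calibration is good to about 2 mm. A picture is of the moment at which its call begins: read the wrist's pose just before it. camera_info takes no time and is no camera call.
- hand_in(): hands the job in; it is judged then, once.
The state is a dict: "t": time; "q": joint angles; "qvel": joint speeds; "joint_torque": joint torques, N m; "position": TCP position; "tool_rot": TCP orientation; "force": force on the tool from outside, world axes, zero at the start; "wrist_torque": the same for the moment, N m; "gripper_width": finger opening in m; "grasp_force": force on a finger pad.
Only numpy, scipy, OpenCV 4.12 (cv2) and the standard library are available. Lean on these libraries where they do the work, as an engineer would, in place of code of your own. Each camera call takes 0.05 s, during which the arm holds its last target. There are 200 camera calls.

## Working session

There is one attempt and no reset: what is moved stays moved. The work goes in short steps, Python scripts to look and compute and a shell command to move; the robot and the scene stay as the last step left them, time stands still between calls to the robot, and variables do not carry over. Pictures are saved under pics/ and viewed, at most 14 in all, crops included, and the job is handed in when it is done.

```bash
mkdir -p pics; ls; cat > h.py <<'E'
import numpy as np, cv2
from station import *
def wristpose(s=None):
    from scipy.spatial.transform import Rotation as R
    s=s or state(); T=np.eye(4); q=s['tool_rot']
    T[:3,:3]=R.from_quat([q[1],q[2],q[3],q[0]]).as_matrix(); T[:3,3]=s['position']; return T
def pose(n,s=None):
    i=camera_info(n)
    return np.array(i['pose']) if n!='wrist' else wristpose(s)@np.array(i['mount'])
def K(n):
    i=camera_info(n); return np.array([[i['fx'],0,i['cx']],[0,i['fy'],i['cy']],[0,0,1.]]),np.array(i['dist'],float)
def px2w(n,pts,z,P=None):
    "pixels -> world points at height z (scalar or list)"
    P=pose(n) if P is None else P; k,d=K(n)
    u=cv2.undistortPoints(np.array(pts,float).reshape(-1,1,2),k,d).reshape(-1,2)
    r=np.c_[u[:,0],-u[:,1],-np.ones(len(u))]@P[:3,:3].T
    t=(np.array(z)-P[2,3])/r[:,2]
    return P[:3,3]+r*t[:,None]
def w2px(n,pts,P=None):
    P=pose(n) if P is None else P; k,d=K(n)
    c=(np.array(pts,float).reshape(-1,3)-P[:3,3])@P[:3,:3]
    return cv2.projectPoints(c*[1,-1,-1],np.zeros(3),np.zeros(3),k,d)[0].reshape(-1,2)
def snap(n,f):
    P=pose(n); im=grab_frame(n); cv2.imwrite('pics/'+f+'.png',im); np.save('pics/'+f+'.npy',P); return im
E
python3 - <<'E'
from h import *
print(state()); 
for n in ('scene','top','wrist'): 
    print(camera_info(n)); snap(n,n+'0')
print(grasp_offset)
a=cv2.imread('pics/top0.png');cv2.imwrite('pics/top0b.png',cv2.resize(a,(800,500)))
E
```

```text
pics
{'t': 0.0, 'q': array([-1.41300076e+00,  2.87184368e-01,  1.57819013e+00,  1.54792601e-05,
        1.27861106e+00, -1.49995140e-01]), 'qvel': array([ 1.32853886e-03,  6.72473533e-04, -2.73736422e-04,  5.33909396e-04,
       -2.45564542e-04,  3.44309866e-05]), 'joint_torque': array([-5.69679269e-04, -4.05983663e+01, -2.92623997e+01, -1.25498154e-04,
        5.87321527e-03,  2.49555214e-06]), 'position': array([ 0.20442311, -0.64260329,  0.22992761]), 'tool_rot': array([-1.19647079e-03,  9.88181099e-01,  1.53286282e-01,  2.74246541e-06]), 'force': array([ 0.90827421, -0.58384045,  0.42709565]), 'wrist_torque': array([-0.03294749,  0.01825101, -0.0324062 ]), 'grasp_force': 0.0, 'gripper_width': 0.08555828076292156}
{'fx': 369.9418653269359, 'fy': 369.9418653269359, 'cx': 322.665962354214, 'cy': 201.34719593732044, 'dist': array([0.00919565, 0.        , 0.        , 0.        , 0.        ]), 'pose': array([[-0.88637384,  0.253052  , -0.38769331, -0.03784705],
       [-0.46272444, -0.45693835,  0.75966666,  0.93140766],
       [ 0.01508323,  0.85274383,  0.52211154,  0.82615706],
    
[... 334 characters left out ...]
60411, -0.00755732, -0.17118657],
       [-0.0055788 ,  0.0686274 ,  0.99762676,  1.72650574],
       [ 0.        ,  0.        ,  0.        ,  1.        ]])}
{'fx': 284.7726336789036, 'fy': 284.7726336789036, 'cx': 318.28660171359945, 'cy': 201.21790578335882, 'dist': array([-0.03117654,  0.        ,  0.        ,  0.        ,  0.        ]), 'mount': array([[-2.94454336e-04,  9.65952236e-01,  2.58720294e-01,
         6.47825401e-02],
       [ 9.99999421e-01,  1.65222639e-05,  1.07643062e-03,
         1.79306729e-04],
       [ 1.03550592e-03,  2.58720461e-01, -9.65951681e-01,
        -1.41624961e-01],
       [ 0.00000000e+00,  0.00000000e+00,  0.00000000e+00,
         1.00000000e+00]])}
0.0187
```

View pics/top0.png

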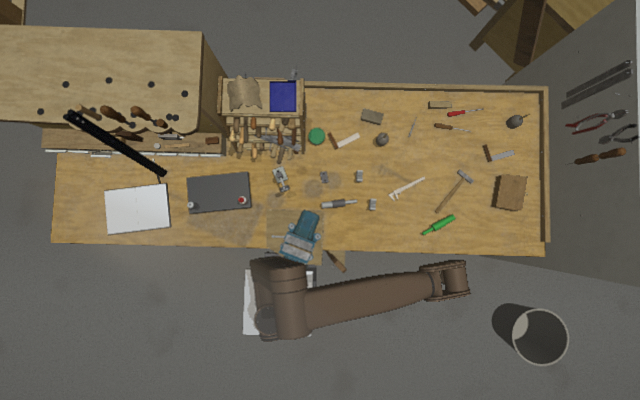

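View pics/scene0.png

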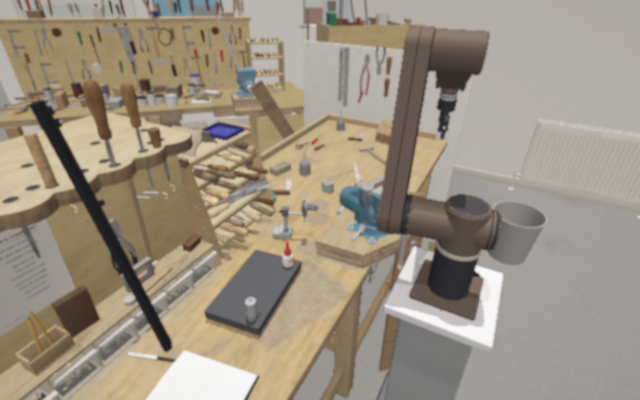

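The top view shows the plate at about (218,193), with the stop at (191,205) and the bottle at (243,200). The gauge is at (281,178), the steel shaft at (339,203), and small blocks sit at (324,177), (360,176) and (372,204). The green look-alike shaft is at (438,224). Next is an enlarged crop to check these.

```bash
python3 - <<'E'
from h import *
a=cv2.imread('pics/top0.png')[95:255,180:400];cv2.imwrite('pics/c1.png',cv2.resize(a,(800,582),interpolation=cv2.INTER_CUBIC))
pts=[(218,193),(281,178),(339,203),(324,177),(360,176),(372,204),(371,117),(440,104),(300,240)]
print(px2w('top',pts,[.035]+[0.03]*8).round(3))
E
```

```text
[[ 0.504  0.291  0.035]
 [ 0.584 -0.     0.03 ]
 [ 0.474 -0.276  0.03 ]
 [ 0.594 -0.202  0.03 ]
 [ 0.604 -0.371  0.03 ]
 [ 0.473 -0.43   0.03 ]
 [ 0.887 -0.417  0.03 ]
 [ 0.957 -0.742  0.03 ]
 [ 0.296 -0.099  0.03 ]]
```

View pics/c1.png

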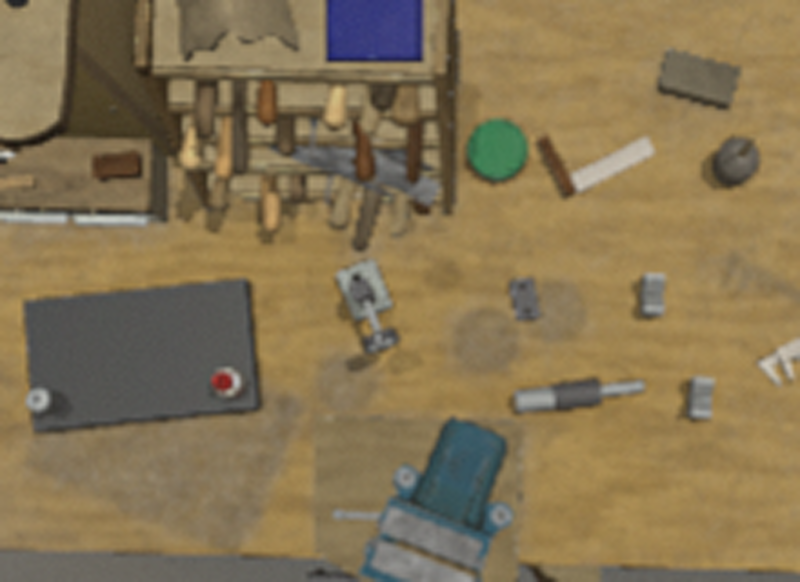

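```bash
python3 -m pendant '[[0,0,0,-8],[0,0,0,-8],[0,0,0,-8],[0,0,0,-8],[0,0,0,-8],[0,0,0,-8],[0,0,0,-8],[0,0,0,-8],[0,0,0,-8.4]]'; python3 -m pendant '[[0.04,0.04,0,0],[0.04,0.04,0,0],[0.04,0.04,0,0],[0.04,0.04,0,0],[0.04,0.04,0,0],[0.04,0.04,0,0],[0.04,0.04,0,0],[0.04,0.04,0,0],[0.02,0,0,0],[0,0,0,0],[0,0,0,0]]'
python3 - <<'E'
from h import *
im=snap('wrist','w1')
cv2.imwrite('pics/w1c.png',cv2.resize(im[40:400,160:600],(800,655))[:600])
s=180/50
c=np.array([(25,300),(247,281),(259,407),(36,431)])/(800/220)+[180,95]
p=px2w('top',c,.035); print(p.round(3)); d=p[0]-p[1]; print(np.degrees(np.arctan2(-d[0],d[1])), np.degrees(np.arctan2(*(p[1]-p[2])[1::-1])),p.mean(0))
# lamp end triangulation
P1,P2=pose('top'),pose('scene'); 
a=px2w('top',[(165,175)],0,P1)[0]; da=a-P1[:3,3]
b=px2w('scene',[(165,345)],0,P2)[0]; db=b-P2[:3,3]
A=np.c_[da,-db]; t=np.linalg.lstsq(A,P2[:3,3]-P1[:3,3],rcond=None)[0]
print(P1[:3,3]+t[0]*da,P2[:3,3]+t[1]*db)
E
```

```text
t: 1.05
position: [0.2045, -0.643, 0.2307]
tool_rot: [-0.0, 0.705, 0.709, 0.0]
force: [-0.2, 0.5, 0.3]
gripper_width: 0.0855
grasp_force: 0.0
t: 2.15
position: [0.4867, -0.3403, 0.2311]
tool_rot: [-0.0, 0.707, 0.707, -0.0]
force: [-0.5, -0.7, -0.7]
gripper_width: 0.0855
grasp_force: 0.0
[[0.573 0.44  0.035]
 [0.605 0.155 0.035]
 [0.443 0.133 0.035]
 [0.404 0.417 0.035]]
6.601299549514942 7.762306780008983 [0.50645874 0.28645879 0.035     ]
[0.58512869 0.5556663  0.00425656] [0.59620758 0.56396439 0.00912238]
```

View pics/w1.png

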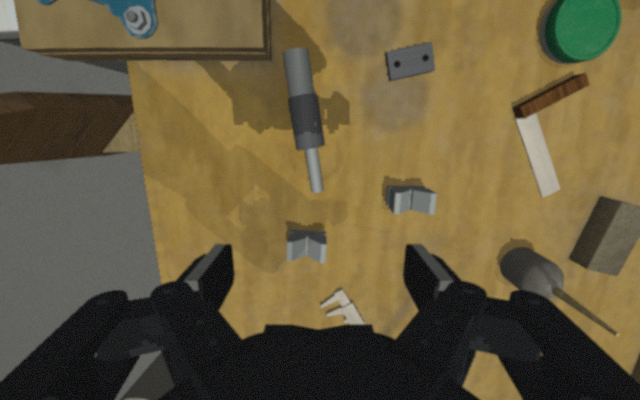

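The wrist view shows the steel shaft with its thick end up at (298,70), its fat section at (305,120) and its thin end at (316,190). The two vees are at (412,200) and (306,246), and a dark two-hole plate is at (410,61). The things that could be mistaken for these:
- **Shaft:** the green copy, out of this view at top-view pixel (438,224).
- **Packer:** the grey-brown stone at (610,235).
- **Vees:** no look-alikes in view.

I'll check the choice in one crop.

```bash
python3 - <<'E'
from h import *
im=cv2.imread('pics/w1.png')
cv2.imwrite('pics/w1c.png',cv2.resize(im[30:280,260:460],(480*5//5*1,600),interpolation=cv2.INTER_CUBIC))
E
```

```text
(no output)
```

View pics/w1c.png

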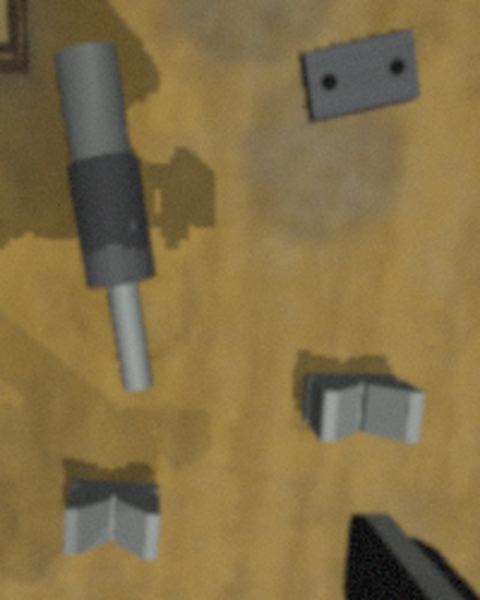

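```bash
cat >> h.py <<'E'
def rect(p,lx,nm):
    "p: 4 corners BL,BR,TR,TL; prints centre, side lengths, yaw of long side"
    d=(p[1]-p[0]+p[2]-p[3])/2; e=(p[3]-p[0]+p[2]-p[1])/2
    print(nm,'c',p.mean(0).round(4),'L',np.linalg.norm(d).round(4),np.linalg.norm(e).round(4),'yaw',np.degrees(np.arctan2(d[1],d[0])).round(1),np.degrees(np.arctan2(-e[0],e[1])).round(1))
def goto(x,y,z,psi):
    "shift to type (turn first, then shifts in turned tool axes)"
    s=state(); T=wristpose(s); p0=np.degrees(np.arctan2(T[1,0],T[0,0]))
    dt=-(psi-p0); r=np.radians(psi); d=np.array([x,y,z])-T[:3,3]
    print('at',T[:3,3].round(4),round(p0,2),'turn',round(dt,1),'dx,dy,dz',(d@[np.cos(r),np.sin(r),0]).round(4),(d@[np.sin(r),-np.cos(r),0]).round(4),round(-d[2],4))
E
python3 - <<'E'
from h import *
P=np.load('pics/w1.npy'); f=lambda pts,z: px2w('wrist',np.array(pts)/2.4+[260,30],z,P)
rect(f([(312,122),(419,98),(410,30),(303,53)],.01),0,'packer')
rect(f([(322,442),(419,443),(423,390),(322,390)],.045),0,'veeR')
rect(f([(65,554),(156,559),(158,500),(66,507)],.045),0,'veeL')
s=f([(86,43),(102,155),(121,283),(137,389)],[.018,.02,.02,.018]);print(s.round(4),np.linalg.norm(np.diff(s,axis=0),axis=1))
d=s[0]-s[3];print(np.degrees(np.arctan2(-d[0],d[1])))
E
```

```text
packer c [ 0.5945 -0.2022  0.01  ] L 0.0532 0.0319 yaw 12.2 12.2
veeR c [ 0.6019 -0.3657  0.045 ] L 0.0498 0.0272 yaw -0.3 3.0
veeL c [ 0.4713 -0.4274  0.045 ] L 0.0477 0.0301 yaw 0.6 -2.0
[[ 0.4605 -0.1898  0.018 ]
 [ 0.4676 -0.2405  0.02  ]
 [ 0.4765 -0.3022  0.02  ]
 [ 0.4846 -0.3581  0.018 ]] [0.05114844 0.06235725 0.05651433]
8.153017155323331
```

```bash
python3 -m pendant '[[0,0,-0.04,0],[0.04,0,-0.03,0],[0.04,0,0,0],[0.04,0,0,0],[0.04,0,0,0],[0.04,0,0,0],[0.04,0,0,0],[0.04,0,0,0],[0.04,0,0,0],[0.04,0,0,0],[0,0,0,0],[0,0,0,0]]'
python3 - <<'E'
from h import *
snap('wrist','w2')
E
```

```text
t: 3.4
position: [0.4871, 0.019, 0.3014]
tool_rot: [0.0, 0.707, 0.707, -0.0]
force: [1.0, -0.3, 0.4]
gripper_width: 0.0855
grasp_force: 0.0
```

View pics/w2.png

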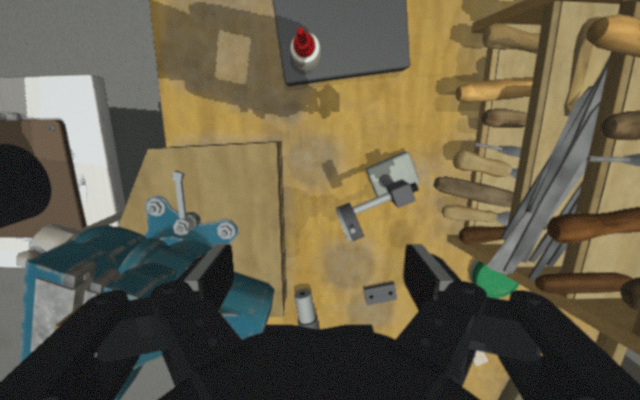

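The gauge base shows at (392,175), its clamp at (402,193) and its dial at (349,222). The bottle is at (305,48), and the plate's near edge runs from (287,83) to (410,68). I'll move on to see the whole plate.

```bash
python3 -m pendant '[[0.04,0,0,0],[0.04,0,0,0],[0.04,0,0,0],[0.04,0,0,0],[0,0,0,0],[0,0,0,0]]'
python3 - <<'E'
from h import *
im=snap('wrist','w3')
cv2.imwrite('pics/w3c.png',cv2.resize(im[0:270,220:500],(620,600),interpolation=cv2.INTER_CUBIC))
E
```

```text
t: 4.05
position: [0.4874, 0.1787, 0.3011]
tool_rot: [0.0, 0.707, 0.707, -0.0]
force: [-0.5, 0.3, 0.4]
gripper_width: 0.0852
grasp_force: 0.0
```

View pics/w3c.png

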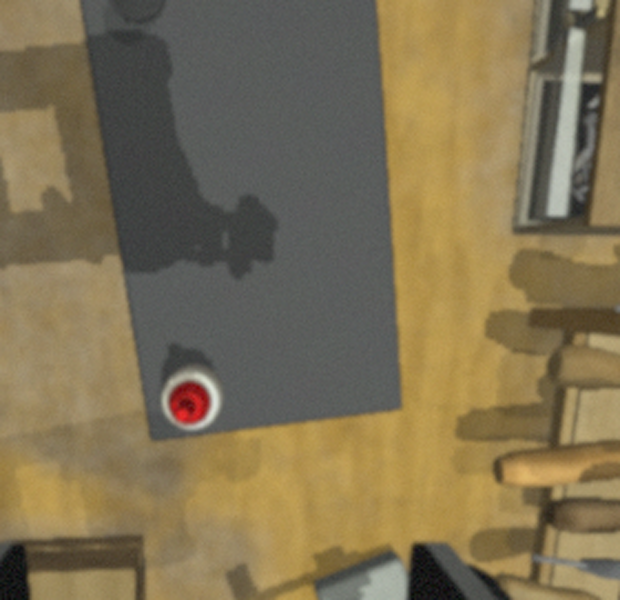

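```bash
python3 - <<'E'
from h import *
P=np.load('pics/w3.npy'); f=lambda pts,z: px2w('wrist',np.array(pts)/[620/280,600/270]+[220,0],z,P)
p=f([(152,439),(400,408),(375,0),(82,0)],.035);print(p.round(4))
y=lambda d:np.degrees(np.arctan2(-d[0],d[1]))
print(np.linalg.norm(p[1]-p[0]),y(p[2]-p[1]),y(p[3]-p[0]),y(p[1]-p[0])+90)
print(f([(189,398)],.127),f([(191,398)],.115))
for yw in (6.5,7,7.5):
    r=np.radians(yw); R=np.array([[np.cos(r),-np.sin(r)],[np.sin(r),np.cos(r)]])
    c=((p[0,:2]-R@[-.085,-.145])+(p[1,:2]-R@[.085,-.145]))/2
    print(yw,c,'stop',c+R@[-.05,.115],'bottle',c+R@[-.05,-.115],(p[3,:2]-c)@R,(p[2,:2]-c)@R)
E
```

```text
[[0.4431 0.1401 0.035 ]
 [0.6073 0.1611 0.035 ]
 [0.5769 0.3981 0.035 ]
 [0.4096 0.398  0.035 ]]
0.1655647515755737 7.307612757066462 7.406049464333671 7.2702786518943014
[[0.47232044 0.18498794 0.127     ]] [[0.47282791 0.18274212 0.115     ]]
6.5 [0.50879897 0.29468889] stop [0.44610201 0.40328949] bottle [0.47213875 0.17476797] [-0.08688638  0.11386331] [0.0794076  0.09498848]
7 [0.50754238 0.29454016] stop [0.4439001 0.4025895] bottle [0.47193005 0.17430389] [-0.0846241   0.11461167] [0.08149884 0.09428639]
7.5 [0.50628714 0.29438048] stop [0.44170438 0.40187033] bottle [0.47172541 0.17383801] [-0.08235536  0.11534026] [0.08358388 0.09356607]
```

```bash
python3 -m pendant '[[0.04,-0.01,0,0],[0.04,-0.01,0,0],[0.04,-0.01,0,0],[0,0,0,0],[0,0,0,0]]'
python3 - <<'E'
from h import *
im=snap('wrist','w4')
cv2.imwrite('pics/w4c.png',cv2.resize(im[0:300,200:520],(640,600),interpolation=cv2.INTER_CUBIC))
E
```

```text
t: 4.6
position: [0.4574, 0.2986, 0.3012]
tool_rot: [0.0, 0.707, 0.707, -0.0]
force: [0.0, -0.6, -0.8]
gripper_width: 0.0856
grasp_force: 0.0
```

View pics/w4c.png

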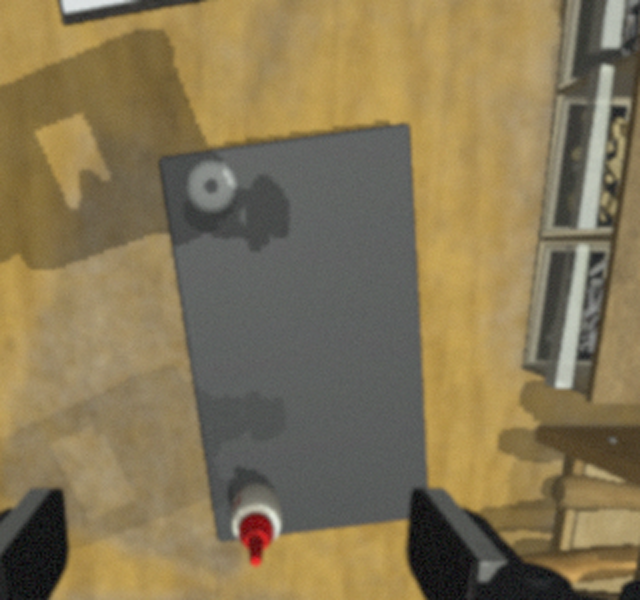

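```bash
python3 - <<'E'
from h import *
P=np.load('pics/w4.npy'); f=lambda pts,z: px2w('wrist',np.array(pts)/2+[200,0],z,P)
p=f([(218,541),(427,514),(408,124),(162,158)],.035);print(p.round(4)); rect(p,0,'plate')
print('stop',f([(212,188),(187,188),(237,188)],.097).round(4))
c=p.mean(0)[:2]; r=np.radians(7.3);R=np.array([[np.cos(r),-np.sin(r)],[np.sin(r),np.cos(r)]])
print('pred stop',c+R@[-.05,.115],'bottle',c+R@[-.05,-.115]); print(w2px('wrist',np.r_[c+R@[-.05,-.115],.035],P)*2-[400,0])
print('bottle',f([(257,532)],.115))
E
```

```text
[[0.4421 0.1404 0.035 ]
 [0.6067 0.1634 0.035 ]
 [0.5704 0.445  0.035 ]
 [0.4072 0.4236 0.035 ]]
plate c [0.5066 0.2931 0.035 ] L 0.1654 0.2847 yaw 7.7 7.2
stop [[0.4428 0.3983 0.097 ]
 [0.4285 0.3984 0.097 ]
 [0.4572 0.3983 0.097 ]]
pred stop [0.44237008 0.40080766] bottle [0.47159494 0.17267193]
[[255.48222995 503.67104404]]
bottle [[0.46977984 0.19057213 0.115     ]]
```

```bash
python3 -m pendant '[[0,0,0,8.59],[0,0,0,8.59],[0,0,0,8.59],[0,0,0,8.59],[0,0,0,8.59],[0,0,0,8.59],[0,0,0,8.59],[0,0,0,8.59],[0,0,0,8.59]]' >/dev/null; python3 -m pendant '[[0.002,0.045,0,0],[0.002,0.045,0,0],[0.002,0.045,0,0],[0.002,0.045,0,0],[0.002,0.045,0,0],[0.002,0.045,0,0],[0.002,0.045,0,0],[0.002,0.045,0.02,0],[0.002,0.045,0.04,0],[0.002,0.045,0.04,0],[0.002,0.045,0.04,0],[0.002,0.024,0.04,0]]'; python3 -c "
from h import *; goto(.5945,-.2022,.06,12.2)"
```

```text
t: 6.75
position: [0.5885, -0.1846, 0.1419]
tool_rot: [0.001, 0.994, 0.108, 0.001]
force: [0.9, 0.2, -0.4]
gripper_width: 0.0854
grasp_force: 0.0
at [ 0.5885 -0.1846  0.1419] 12.43 turn 0.2 dx,dy,dz 0.0022 0.0185 0.0819
```

```bash
python3 -m pendant '[[0.002,0.018,0.03,0],[0,0,0.04,0],[0,0,0.03,0],[0,0,0,0],[0,0,0,0],[0,0,0,0]]' 0.05; python3 -c "
from h import *; goto(.5945,-.2022,-.002,12.2)"
```

```text
t: 7.35
position: [0.5957, -0.1979, 0.0445]
tool_rot: [0.001, 0.994, 0.11, 0.002]
force: [-0.3, 0.4, 0.0]
gripper_width: 0.05
grasp_force: 0.0
at [ 0.5957 -0.1979  0.0445] 12.66 turn 0.5 dx,dy,dz -0.0021 0.004 0.0465
```

```bash
python3 -m pendant '[[-0.002,0.004,0.02,0],[0,0,0.02,0],[0,0,0.004,0],[0,0,0,0],[0,0,0,0]]'; python3 -m pendant '[[0,0,0,0],[0,0,0,0],[0,0,0,0],[0,0,0,0]]' 0.02 60
```

```text
t: 7.85
position: [0.5946, -0.2011, -0.0002]
tool_rot: [0.001, 0.994, 0.111, 0.001]
force: [1.1, -0.5, 0.4]
gripper_width: 0.0501
grasp_force: 0.0
t: 8.25
position: [0.5946, -0.201, -0.0002]
tool_rot: [0.001, 0.994, 0.111, 0.001]
force: [-0.6, 1.5, 6.2]
gripper_width: 0.0301
grasp_force: 64.2
```

```bash
python3 -m pendant '[[0,0,-0.02,0],[0,0,-0.04,0],[0,0,-0.04,0],[0,0,-0.04,0],[0,0,-0.04,0],[0,0,0,0]]'; python3 -c "
from h import *
snap('wrist','w5');goto(.4628,.2419,.2,7.3)"
```

```text
t: 8.85
position: [0.5969, -0.2023, 0.1858]
tool_rot: [0.004, 0.994, 0.111, 0.006]
force: [-0.3, -0.5, -0.5]
gripper_width: 0.0302
grasp_force: 60.9
at [ 0.5952 -0.2015  0.182 ] 12.73 turn 5.4 dx,dy,dz -0.075 -0.4566 -0.018
```

View pics/w5.png

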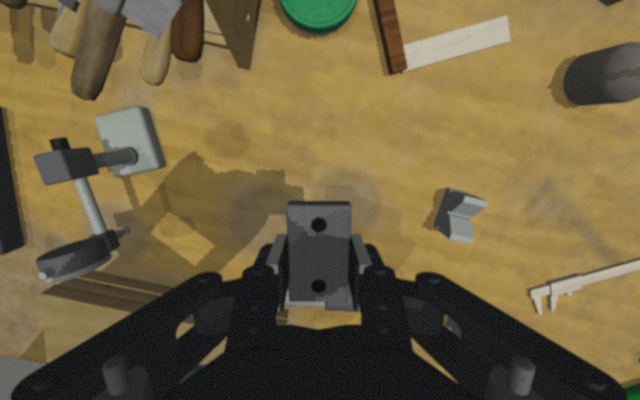

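```bash
python3 -c "
from h import *
M=np.array(camera_info('wrist')['mount'])
# height in tool: top at z_tool=-0.010
def f(p,z): return px2w('wrist',p,z,M)
q=f([(285,305),(355,308),(351,202),(289,202)],-.010);print(q.round(4),q.mean(0))
"
```

```text
[[-0.0278 -0.0177 -0.01  ]
 [-0.0296  0.0197 -0.01  ]
 [ 0.0291  0.0158 -0.01  ]
 [ 0.0291 -0.0139 -0.01  ]] [ 0.00023154  0.00095904 -0.01      ]
```

```bash
python3 -m pendant '[[0,0,-0.03,5.4],[-0.007,-0.041,-0.02,0],[-0.007,-0.041,0,0],[-0.007,-0.041,0,0],[-0.007,-0.041,0,0],[-0.007,-0.041,0,0],[-0.007,-0.041,0,0],[-0.007,-0.041,0,0],[-0.007,-0.041,0,0],[-0.007,-0.041,0,0],[-0.007,-0.041,0,0],[-0.005,-0.041,0,0]]'; python3 -m pendant '[[0,0,0,0],[0,0,0,0]]';python3 -c "
from h import *
goto(.4628,.2419,.06,7.3)"
```

```text
t: 10.1
position: [0.4593, 0.2384, 0.2252]
tool_rot: [0.0, 0.998, 0.064, -0.002]
force: [0.5, -0.3, -2.4]
gripper_width: 0.0305
grasp_force: 60.9
t: 10.3
position: [0.46, 0.2376, 0.2256]
tool_rot: [0.001, 0.998, 0.065, -0.002]
force: [0.3, -0.0, -1.6]
gripper_width: 0.0302
grasp_force: 60.9
at [0.46   0.2376 0.2256] 7.46 turn 0.2 dx,dy,dz 0.0033 -0.0039 0.1656
```

```bash
python3 -m pendant '[[0.003,-0.004,0.04,0.2],[0,0,0.04,0],[0,0,0.04,0],[0,0,0.04,0],[0,0,0,0],[0,0,0,0]]';python3 -c "
from h import *
goto(.4628,.2419,.037,7.3)"
```

```text
t: 10.9
position: [0.4637, 0.2404, 0.0671]
tool_rot: [0.0, 0.998, 0.061, -0.001]
force: [0.2, -0.1, -0.2]
gripper_width: 0.03
grasp_force: 60.9
at [0.4637 0.2404 0.0671] 7.03 turn -0.3 dx,dy,dz -0.0007 -0.0016 0.0301
```

```bash
python3 -m pendant '[[-0.001,-0.001,0.015,-0.3],[0,0,0.01,0],[0,0,0.005,0],[0,0,0,0],[0,0,0,0]]'; python3 -m pendant '[[0,0,0.001,0],[0,0,0.001,0],[0,0,0,0]]'
```

```text
t: 11.4
position: [0.4634, 0.2426, 0.0386]
tool_rot: [-0.0, 0.998, 0.065, 0.001]
force: [0.0, -0.4, -1.6]
gripper_width: 0.0304
grasp_force: 60.9
t: 11.7
position: [0.4628, 0.2425, 0.0358]
tool_rot: [-0.0, 0.998, 0.065, 0.0]
force: [-0.7, 0.2, -2.2]
gripper_width: 0.0297
grasp_force: 60.9
```

```bash
python3 -m pendant '[[0,0,0.001,0],[0,0,0,0]]';python3 -m pendant '[[0,0,0,0],[0,0,0,0],[0,0,0,0]]' 0.044; python3 -m pendant '[[0,0,-0.01,0],[0,0,-0.04,0],[0,0,-0.04,0],[0,0,-0.04,0],[0,0,-0.04,0],[0,0,0,0]]'; python3 -c "
from h import *
im=snap('wrist','w6');
cv2.imwrite('pics/w6c.png',cv2.resize(im[150:400,200:480],(672,600),interpolation=cv2.INTER_CUBIC))
goto(.6019,-.3657,.25,91)"
```

```text
t: 11.9
position: [0.4629, 0.2425, 0.0348]
tool_rot: [-0.0, 0.998, 0.065, 0.0]
force: [0.5, 0.9, -0.4]
gripper_width: 0.0303
grasp_force: 61.0
t: 12.2
position: [0.4629, 0.2425, 0.0349]
tool_rot: [-0.0, 0.998, 0.065, 0.0]
force: [0.6, 0.5, -0.5]
gripper_width: 0.0439
grasp_force: 0.0
t: 12.8
position: [0.4666, 0.2437, 0.2132]
tool_rot: [-0.002, 0.998, 0.065, 0.007]
force: [0.5, 0.4, 1.3]
gripper_width: 0.044
grasp_force: 0.0
at [0.465  0.2432 0.2097] 7.43 turn -83.6 dx,dy,dz -0.6112 0.1263 -0.0403
```

View pics/w6c.png

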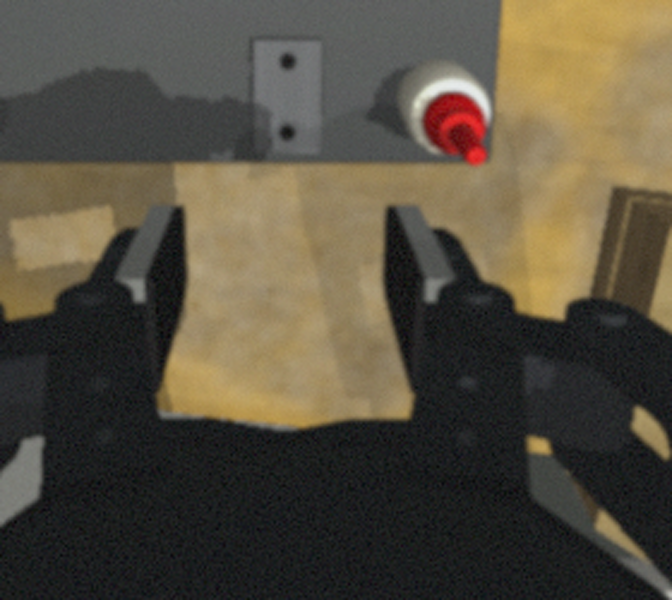

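The packer lies flat on the plate and square to it, at crop pixels (250–323, 38–154). Its position gets computed while I move to the first vee.

```bash
python3 -m pendant '[[0,0,-0.04,-8.4],[0,0,0,-8.4],[0,0,0,-8.4],[0,0,0,-8.4],[0,0,0,-8.4],[0,0,0,-8.4],[0,0,0,-8.4],[0,0,0,-8.4],[0,0,0,-8.4],[0,0,0,-8]]' 0.085 >/dev/null; python3 -m pendant '[[-0.047,0.01,0,0],[-0.047,0.01,0,0],[-0.047,0.01,0,0],[-0.047,0.01,0,0],[-0.047,0.01,0,0],[-0.047,0.01,0,0],[-0.047,0.01,0,0],[-0.047,0.01,0,0],[-0.047,0.01,0,0],[-0.047,0.01,0,0],[-0.047,0.01,0,0],[-0.047,0.01,0,0]]' >/dev/null;  python3 -m pendant '[[-0.047,0,0,0],[0,0,0,0]]' >/dev/null; python3 -c "
from h import *
goto(.6019,-.3657,.11,91)
P=np.load('pics/w6.npy'); p=px2w('wrist',np.array([(251,154),(324,154),(321,38),(250,38)])/2.4+[200,150],.045,P); rect(p,0,'packer')"
```

```text
at [ 0.5921 -0.3716  0.242 ] 90.71 turn -0.3 dx,dy,dz 0.0057 0.0099 0.132
packer c [0.4633 0.2425 0.045 ] L 0.0335 0.0551 yaw -82.5 -81.6
```

```bash
python3 -m pendant '[[0.006,0.01,0.04,0],[0,0,0.04,0],[0,0,0.04,0],[0,0,0.01,0],[0,0,0,0],[0,0,0,0]]' >/dev/null; python3 -c "
from h import *
snap('wrist','w7')
goto(.6019,-.3657,.010,91)"
```

```text
at [ 0.605  -0.361   0.1179] 91.04 turn 0.0 dx,dy,dz -0.0047 -0.0032 0.1079
```

View pics/w7.png

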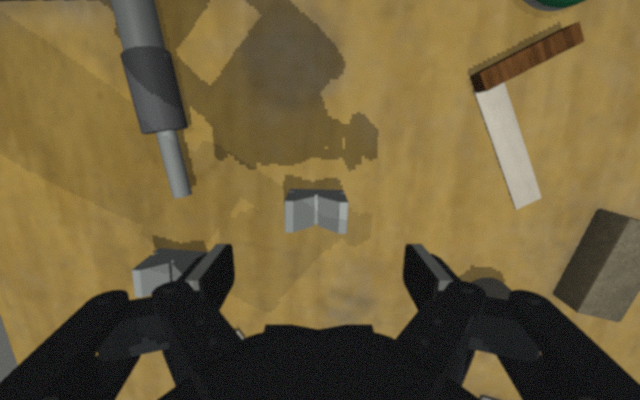

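The vee sits between the fingers and ahead of them, at (286–347, 198–233).

```bash
python3 -c "
from h import *
P=np.load('pics/w7.npy'); p=px2w('wrist',[(286,232),(347,233),(347,198),(286,199)],.045,P); rect(p,0,'vee'); c=p.mean(0)
goto(c[0],c[1],.010,90.5)"
```

```text
vee c [ 0.6027 -0.3644  0.045 ] L 0.048 0.0281 yaw 0.9 1.0
at [ 0.605  -0.361   0.1179] 91.04 turn 0.5 dx,dy,dz -0.0034 -0.0023 0.1079
```

```bash
python3 -m pendant '[[-0.003,-0.002,0.04,0],[0,0,0.04,0],[0,0,0.028,0],[0,0,0,0],[0,0,0,0]]'; python3 -m pendant '[[0,0,0,0],[0,0,0,0],[0,0,0,0],[0,0,0,0],[0,0,0,0]]' 0.03 70;python3 -m pendant '[[0,0,-0.02,0],[0,0,-0.04,0],[0,0,-0.04,0],[0,0,-0.04,0],[0,0,-0.04,0],[0,0,-0.04,0]]';  python3 -c "
from h import *
goto(.4633,.2425,.25,97.3)"
```

```text
t: 16.4
position: [0.6029, -0.3641, 0.0091]
tool_rot: [0.002, 0.701, 0.713, 0.0]
force: [0.7, -0.7, 0.9]
gripper_width: 0.0854
grasp_force: 0.0
t: 16.9
position: [0.6033, -0.3645, 0.01]
tool_rot: [0.002, 0.701, 0.713, 0.0]
force: [-0.1, -0.1, 7.0]
gripper_width: 0.049
grasp_force: 74.3
t: 17.5
position: [0.6008, -0.3623, 0.2281]
tool_rot: [-0.001, 0.701, 0.713, -0.0]
force: [0.3, 0.5, -2.9]
gripper_width: 0.0492
grasp_force: 73.3
at [ 0.6008 -0.3623  0.2281] 91.04 turn -6.3 dx,dy,dz 0.6174 -0.0595 -0.0219
```

```bash
python3 -m pendant '[[0.02,0,-0.03,-6.3],[0.045,-0.005,0,0],[0.045,-0.005,0,0],[0.045,-0.005,0,0],[0.045,-0.005,0,0],[0.045,-0.005,0,0],[0.045,-0.005,0,0],[0.045,-0.005,0,0],[0.045,-0.005,0,0],[0.045,-0.005,0,0],[0.045,-0.005,0,0],[0.045,-0.005,0,0]]'>/dev/null; python3 -m pendant '[[0.045,-0.005,0,0],[0.045,0,0,0],[0.01,0,0,0],[0,0,0,0],[0,0,0,0]]';  python3 -c "
from h import *
goto(.4633,.2425,.10,97.3)"
```

```text
t: 19.2
position: [0.4656, 0.2385, 0.2565]
tool_rot: [0.0, 0.66, 0.751, -0.001]
force: [0.3, -0.7, -4.0]
gripper_width: 0.0494
grasp_force: 73.4
at [0.4656 0.2385 0.2565] 97.33 turn 0.0 dx,dy,dz 0.0042 -0.0018 0.1565
```

```bash
python3 -m pendant '[[0.004,-0.002,0.04,0],[0,0,0.04,0],[0,0,0.04,0],[0,0,0.036,0],[0,0,0.02,0],[0,0,0.01,0],[0,0,0,0],[0,0,0,0]]';  python3 -c "
from h import *
goto(.4633,.2425,.056,97.3)"
```

```text
t: 20.0
position: [0.4648, 0.2426, 0.0721]
tool_rot: [0.001, 0.661, 0.75, 0.001]
force: [0.4, 0.2, -3.0]
gripper_width: 0.0494
grasp_force: 73.3
at [0.4648 0.2426 0.0721] 97.26 turn -0.0 dx,dy,dz 0.0001 -0.0015 0.0161
```

```bash
python3 -m pendant '[[0,-0.0015,0.01,0],[0,0,0.004,0],[0,0,0.002,0],[0,0,0,0],[0,0,0,0]]'; python3 -m pendant '[[0,0,0.001,0],[0,0,0.001,0],[0,0,0,0]]'
```

```text
t: 20.5
position: [0.4621, 0.2431, 0.055]
tool_rot: [0.0, 0.66, 0.751, 0.0]
force: [-0.3, -0.1, -3.2]
gripper_width: 0.049
grasp_force: 73.4
t: 20.8
position: [0.4622, 0.2431, 0.055]
tool_rot: [-0.0, 0.66, 0.751, -0.0]
force: [-7.0, -2.1, 11.3]
gripper_width: 0.0492
grasp_force: 75.1
```

```bash
python3 -m pendant '[[0,0,-0.001,0],[0,0,0,0]]' >/dev/null; python3 -m pendant '[[0,0,0,0],[0,0,0,0],[0,0,0,0]]' 0.08; python3 -m pendant '[[0,0,-0.02,0],[0,0,-0.04,0],[0,0,-0.04,0],[0,0,-0.04,0],[0,0,-0.04,0],[0,0,0,0]]' 0.085; python3 -c "
from h import *
goto(.4713,-.42,.25,90)"
```

```text
t: 21.3
position: [0.4623, 0.2429, 0.0537]
tool_rot: [0.0, 0.661, 0.751, 0.0]
force: [0.1, -0.1, 0.0]
gripper_width: 0.0802
grasp_force: 0.0
t: 21.9
position: [0.4656, 0.244, 0.2413]
tool_rot: [0.004, 0.66, 0.751, 0.006]
force: [-0.1, 0.2, -0.4]
gripper_width: 0.0848
grasp_force: 0.0
at [0.4656 0.244  0.2413] 97.33 turn 7.3 dx,dy,dz -0.664 0.0057 -0.0087
```

```bash
python3 -m pendant '[[0,0,-0.04,7.3],[-0.047,0.004,-0.01,0],[-0.047,0.004,0,0],[-0.047,0,0,0],[-0.047,0,0,0],[-0.047,0,0,0],[-0.047,0,0,0],[-0.047,0,0,0],[-0.047,0,0,0],[-0.047,0,0,0],[-0.047,0,0,0],[-0.047,0,0,0]]'>/dev/null; python3 -m pendant '[[-0.047,0,0,0],[-0.047,0,0,0],[-0.047,0,0.04,0],[-0.02,0,0.04,0],[0,0,0.04,0],[0,0,0.04,0],[0,0,0,0],[0,0,0,0]]';  python3 -c "
from h import *
snap('wrist','w8')
goto(.4713,-.4274,.11,90)"
```

```text
t: 23.9
position: [0.47, -0.4259, 0.1305]
tool_rot: [-0.001, 0.707, 0.707, 0.0]
force: [0.7, -0.8, 2.0]
gripper_width: 0.085
grasp_force: 0.0
at [ 0.4709 -0.427   0.1329] 90.04 turn 0.0 dx,dy,dz -0.0004 0.0004 0.0229
```

View pics/w8.png

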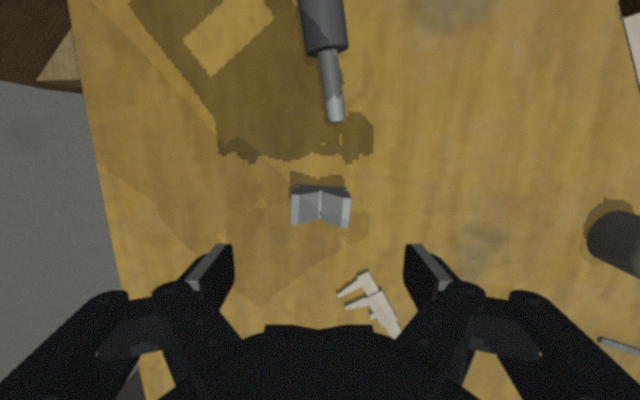

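The second vee is at (292–350, 192–227), and a calliper lies nearby at (370,295).

```bash
python3 -c "
from h import *
P=np.load('pics/w8.npy'); p=px2w('wrist',[(292,223),(349,227),(350,194),(292,192)],.045,P); rect(p,0,'vee'); c=p.mean(0)
print(px2w('wrist',[(340,292),(366,271),(398,335)],0.0,P).round(3))
goto(c[0],c[1],.010,87)"
```

```text
vee c [ 0.4713 -0.4282  0.045 ] L 0.0479 0.0278 yaw -3.1 -0.7
[[ 0.493 -0.535  0.   ]
 [ 0.52  -0.51   0.   ]
 [ 0.56  -0.591  0.   ]]
at [ 0.4709 -0.427   0.1329] 90.04 turn 3.0 dx,dy,dz -0.0012 0.0004 0.1229
```

```bash
python3 -m pendant '[[-0.001,0,0.04,2],[0,0,0.04,0],[0,0,0.03,0],[0,0,0.013,0],[0,0,0,0],[0,0,0,0]]'; python3 -m pendant '[[0,0,0,0],[0,0,0,0],[0,0,0,0],[0,0,0,0],[0,0,0,0]]' 0.03 70;python3 -m pendant '[[0,0,-0.02,0],[0,0,-0.04,0],[0,0,-0.04,0],[0,0,-0.04,0],[0,0,-0.04,0],[0,0,-0.04,0],[0,0,-0.04,0],[0,0,0,0]]';  python3 -c "
from h import *
goto(.4486,.3530,.28,97.3)"
```

```text
t: 24.55
position: [0.4717, -0.4289, 0.0112]
tool_rot: [0.002, 0.719, 0.695, -0.0]
force: [0.1, 1.1, 0.4]
gripper_width: 0.0849
grasp_force: 0.0
t: 25.05
position: [0.4714, -0.4285, 0.0106]
tool_rot: [0.002, 0.719, 0.695, -0.0]
force: [0.1, 0.1, 7.2]
gripper_width: 0.0489
grasp_force: 73.6
t: 25.85
position: [0.4719, -0.4292, 0.2755]
tool_rot: [0.006, 0.719, 0.695, -0.001]
force: [0.9, -0.3, -1.6]
gripper_width: 0.0491
grasp_force: 73.5
at [ 0.4719 -0.4292  0.2755] 88.03 turn -9.3 dx,dy,dz 0.7789 0.0763 -0.0045
```

```bash
python3 -m pendant '[[0,0,-0.01,-8.3],[0.045,0.005,0,-1],[0.045,0.005,0,0],[0.045,0.005,0,0],[0.045,0.005,0,0],[0.045,0.005,0,0],[0.045,0.005,0,0],[0.045,0.005,0,0],[0.045,0.005,0,0],[0.045,0.005,0,0],[0.045,0.005,0,0],[0.045,0.005,0,0]]'>/dev/null; python3 -m pendant '[[0.045,0.005,0,0],[0.045,0.005,0,0],[0.045,0.005,0,0],[0.045,0.005,0,0],[0.045,0,0,0],[0.045,0,0,0],[0.01,0,0,0],[0,0,0,0],[0,0,0,0]]';  python3 -c "
from h import *
goto(.4486,.3530,.1,97.3)"
```

```text
t: 27.95
position: [0.446, 0.3499, 0.2763]
tool_rot: [-0.0, 0.661, 0.751, -0.002]
force: [-0.3, -0.6, -3.6]
gripper_width: 0.0492
grasp_force: 73.3
at [0.446  0.3499 0.2763] 97.32 turn 0.0 dx,dy,dz 0.0028 0.003 0.1763
```

```bash
python3 -m pendant '[[0.003,0.003,0.04,0],[0,0,0.04,0],[0,0,0.04,0],[0,0,0.04,0],[0,0,0.03,0],[0,0,0.02,0],[0,0,0,0],[0,0,0,0]]';  python3 -c "
from h import *
goto(.4486,.3530,.0456,97.3)"
```

```text
t: 28.75
position: [0.4498, 0.3532, 0.0686]
tool_rot: [0.0, 0.661, 0.75, -0.0]
force: [0.2, 0.1, -3.6]
gripper_width: 0.0486
grasp_force: 73.2
at [0.4498 0.3532 0.0686] 97.22 turn -0.1 dx,dy,dz -0.0 -0.0012 0.023
```

```bash
python3 -m pendant '[[0,-0.001,0.014,0],[0,0,0.006,0],[0,0,0.002,0],[0,0,0,0],[0,0,0,0]]'; python3 -m pendant '[[0,0,0.001,0],[0,0,0.001,0],[0,0,0,0]]'
```

```text
t: 29.25
position: [0.4484, 0.3545, 0.0467]
tool_rot: [0.0, 0.66, 0.751, 0.0]
force: [-0.1, 0.8, -4.1]
gripper_width: 0.0489
grasp_force: 73.5
t: 29.55
position: [0.4485, 0.3546, 0.0455]
tool_rot: [0.0, 0.66, 0.751, 0.0]
force: [-3.0, -0.4, 4.6]
gripper_width: 0.0489
grasp_force: 74.2
```

```bash
python3 -m pendant '[[0,0,-0.001,0],[0,0,0,0]]' >/dev/null; python3 -m pendant '[[0,0,0,0],[0,0,0,0],[0,0,0,0]]' 0.08; python3 -m pendant '[[0,0,-0.02,0],[0,0,-0.04,0],[0,0,-0.04,0],[0,0,-0.04,0],[0,0,-0.04,0],[0,0,-0.04,0],[0,0,0,0]]' 0.085; python3 -c "
from h import *
goto(.472,-.32,.28,98)"
```

```text
t: 30.05
position: [0.4485, 0.3544, 0.0455]
tool_rot: [0.0, 0.661, 0.751, 0.0]
force: [-0.1, -0.3, -0.2]
gripper_width: 0.0801
grasp_force: 0.0
t: 30.75
position: [0.4512, 0.3559, 0.2736]
tool_rot: [0.003, 0.66, 0.751, 0.007]
force: [0.8, 0.4, 0.7]
gripper_width: 0.0852
grasp_force: 0.0
at [0.4512 0.3559 0.2736] 97.34 turn -0.7 dx,dy,dz -0.6722 -0.0735 -0.0064
```

```bash
python3 -m pendant '[[-0.045,-0.005,-0.01,0],[-0.045,-0.005,0,0],[-0.045,-0.005,0,0],[0,0,0,0],[0,0,0,0]]' >/dev/null; python3 -c "
from h import *
im=snap('wrist','w9'); cv2.imwrite('pics/w9c.png',cv2.resize(im[40:300,200:440],(554,600),interpolation=cv2.INTER_CUBIC))"; python3 -m pendant '[[-0.047,-0.006,0,0],[-0.047,-0.006,0,0],[-0.047,-0.006,0,0],[-0.047,-0.006,0,0],[-0.047,-0.006,0,0],[-0.047,-0.006,0,0],[-0.047,-0.006,0,0],[-0.047,-0.006,0,0],[-0.047,-0.006,0,0],[-0.047,-0.006,0,0],[-0.047,0,0,0],[-0.02,0,0,0]]'>/dev/null; python3 -m pendant '[[0,0,0.04,0],[0,0,0.04,0],[0,0,0.04,0],[0,0,0,0],[0,0,0,0]]'; python3 -c "
from h import *
im=snap('wrist','w10')
goto(.472,-.271,.12,98)"
```

```text
t: 33.0
position: [0.4602, -0.321, 0.1551]
tool_rot: [-0.001, 0.66, 0.751, 0.0]
force: [0.3, -0.0, -1.1]
gripper_width: 0.0851
grasp_force: 0.0
at [ 0.461  -0.322   0.1571] 97.41 turn -0.6 dx,dy,dz 0.049 0.018 0.0371
```

View pics/w9c.png

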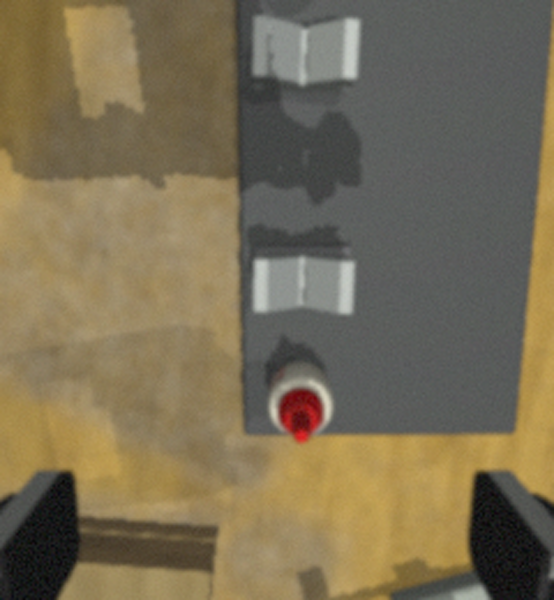

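View pics/w10.png

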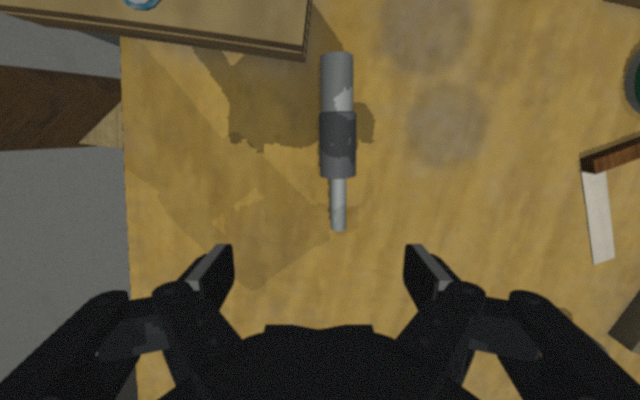

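Both vees stand parallel and in line, in the w9 crop at (303,287) and (305,48). The shaft in w10 runs from its thick end at (337,53), through the fat section (rows 112–177), to its thin end at (339,231).

```bash
python3 -c "
from h import *
P=np.load('pics/w9.npy'); f=lambda p,z:px2w('wrist',np.array(p)/[554/240,600/260]+[200,40],z,P)
rect(f([(252,313),(354,315),(355,262),(254,259)],.09),0,'packed'); rect(f([(253,80),(357,80),(360,18),(253,15)],.08),0,'bare')
P=np.load('pics/w10.npy'); s=px2w('wrist',[(337,53),(337.5,113),(338,177),(339,231)],[.018,.02,.02,.018],P);print(s.round(4),np.linalg.norm(np.diff(s,axis=0),axis=1))
d=s[0]-s[3];y=np.arctan2(-d[0],d[1]);print(np.degrees(y)); u=np.array([-np.sin(y),np.cos(y),0]); print(s[0]-.08*u,s[3]+.086*u,(s[1]+s[2])/2)
"
```

```text
packed c [0.4625 0.2409 0.09  ] L 0.0506 0.0267 yaw 5.8 6.2
bare c [0.4487 0.3518 0.08  ] L 0.0498 0.0278 yaw 6.5 6.3
[[ 0.4596 -0.1916  0.018 ]
 [ 0.4674 -0.2429  0.02  ]
 [ 0.4767 -0.3026  0.02  ]
 [ 0.4863 -0.3592  0.018 ]] [0.05197192 0.06043426 0.05740665]
9.030832849755877
[ 0.47218976 -0.27058874  0.018     ] [ 0.47277604 -0.27427748  0.018     ] [ 0.47207155 -0.27278368  0.02      ]
```

```bash
python3 -m pendant '[[0.025,0.01,0,-1.2],[0.023,0.008,0.01,0],[0,0,0.04,0],[0,0,0.03,0],[0,0,0,0],[0,0,0,0]]' 0.065;  python3 -c "
from h import *
goto(.4723,-.272,.003,98.6)"
```

```text
t: 33.65
position: [0.4723, -0.2728, 0.0778]
tool_rot: [0.002, 0.652, 0.758, 0.0]
force: [-0.4, 0.1, 0.3]
gripper_width: 0.0649
grasp_force: 0.0
at [ 0.4723 -0.2728  0.0778] 98.55 turn -0.1 dx,dy,dz 0.0008 0.0002 0.0748
```

```bash
python3 -m pendant '[[0.001,0,0.03,0],[0,0,0.03,0],[0,0,0.014,0],[0,0,0,0],[0,0,0,0]]'; python3 -m pendant '[[0,0,0,0],[0,0,0,0],[0,0,0,0],[0,0,0,0],[0,0,0,0]]' 0.02 100;  python3 -m pendant '[[0,0,-0.01,0],[0,0,-0.03,0],[0,0,0,0],[0,0,0,0]]'
```

```text
t: 34.15
position: [0.4719, -0.272, 0.0033]
tool_rot: [0.002, 0.653, 0.758, 0.0]
force: [0.4, -0.4, 0.6]
gripper_width: 0.0652
grasp_force: 0.0
t: 34.65
position: [0.4719, -0.2717, 0.0036]
tool_rot: [0.002, 0.653, 0.758, 0.0]
force: [-1.1, 0.8, 5.8]
gripper_width: 0.033
grasp_force: 98.7
t: 35.05
position: [0.4703, -0.2707, 0.0412]
tool_rot: [0.0, 0.653, 0.758, -0.0]
force: [-1.2, -0.3, -7.2]
gripper_width: 0.0334
grasp_force: 101.4
```

```bash
python3 -m pendant '[[0,0,-0.03,0],[0,0,-0.04,0],[0,0,-0.04,0],[0,0,-0.04,0],[0,0,-0.04,0],[0,0,-0.04,0],[0,0,0,0],[0,0,0,0]]'; python3 -c "
from h import *
im=snap('wrist','w11'); M=np.array(camera_info('wrist')['mount'])
for th in (-.1,0,.1):
  for y in (.035,.055,.075):
    q=[[y*np.cos(th),sx*.015,-.0145-y*np.sin(th)] for sx in(-1,1)]
    print(th,y,w2px('wrist',q,M).round(1).tolist())
g=cv2.cvtColor(im,cv2.COLOR_BGR2HSV)
for r in range(60,290,12): print(r,' '.join(f'{v:3d}' for v in g[r,272:366:3,1]))
goto(.4556,.2984,.28,97.3)"
```

```text
t: 35.85
position: [0.47, -0.2704, 0.2692]
tool_rot: [-0.001, 0.653, 0.758, -0.0]
force: [-1.0, 0.4, -7.3]
gripper_width: 0.0333
grasp_force: 102.4
-0.1 0.035 [[287.9, 192.1], [351.6, 192.0]]
-0.1 0.055 [[287.2, 148.9], [352.4, 148.9]]
-0.1 0.075 [[286.5, 103.9], [353.1, 103.9]]
0 0.035 [[287.1, 193.4], [352.5, 193.4]]
0 0.055 [[285.9, 149.3], [353.9, 149.3]]
0 0.075 [[284.6, 101.7], [355.3, 101.7]]
0.1 0.035 [[286.3, 195.6], [353.4, 195.6]]
0.1 0.055 [[284.5, 151.1], [355.4, 151.0]]
0.1 0.075 [[282.5, 101.2], [357.6, 101.2]]
60 142 146 118 134 113  83  96 102  98 102 107 102 114 114 123 138 139 138 159 143 139 142 142 143 141 141 134 134 123 118 115 117
72 121 127  83  88  92  99 102 102 106 102  97  93 100 106 119 139 142 146 151 141 147 142 139 137 130 130 122 116 104 106 104 106
84  79 107  98 100  95 103 102 104 113 100 101 114 115 117 118 121 133 145 145 163 154 149 136 125 126 122 120 111 114 104  98  92
96 100 100  97  99  14   9  11  13   5   7   7   7   5   9   4   6   8   8   4   8  11   7   2  12  18  11   9  95 106  98  92  83
108 101 100 106 100  13  15   6  10  10  12 
[... 1442 characters left out ...]
9   9   9   9  12  20   4   4   9   8  24   9  16   8   4  19  16  13   4  18  19  15  10  10  77
252  23  10  18  85  12   5   9  23  13   9  13   9   4   4   8   8   4   0   4  13   5   9   9   9   5  16  15  38  41  10  23  10
264   9  14  57  20  23  26  14  19   9  14   9  18   4   9  12   9   4  12   9   9  17   4  14  10  24  14  16  29  41  82  24  14
276  17  89  16  15   7  14  13   5  13  13   4   4   9  24  13   9   4   9   4   4  23   4   9  13   5  11  25  90  61  19  30  89
288  53  17  38  28  19  12   3  17   4  13   9  22   4  16   4   4  12  17   8  24   5   4  10  13  15   4   8   8  62  18  42  36
at [ 0.4692 -0.2697  0.2672] 98.52 turn 1.2 dx,dy,dz 0.5653 0.0587 -0.0128
```

```bash
python3 -m pendant '[[0,0,-0.02,1.2],[0.045,0.005,0,0],[0.045,0.005,0,0],[0.045,0.005,0,0],[0.045,0.005,0,0],[0.045,0.005,0,0],[0.045,0.005,0,0],[0.045,0.005,0,0],[0.045,0.005,0,0],[0.045,0.005,0,0],[0.045,0.005,0,0],[0.045,0.005,0,0]]'>/dev/null; python3 -m pendant '[[0.045,0.003,0,0],[0.025,0,0,0],[0,0,0,0],[0,0,0,0],[0,0,0,0]]';  python3 -c "
from h import *
goto(.4556,.2984,.12,97.3)"
```

```text
t: 37.6
position: [0.4553, 0.2958, 0.2885]
tool_rot: [-0.001, 0.661, 0.751, -0.002]
force: [0.3, -0.9, -5.3]
gripper_width: 0.0336
grasp_force: 102.1
at [0.4553 0.2958 0.2885] 97.28 turn -0.0 dx,dy,dz 0.0025 0.0006 0.1685
```

```bash
python3 -m pendant '[[0.0025,0.0005,0.04,0],[0,0,0.04,0],[0,0,0.04,0],[0,0,0.04,0],[0,0,0.01,0],[0,0,0,0],[0,0,0,0]]';  python3 -c "
from h import *
goto(.4556,.2984,.0698,97.3)"
```

```text
t: 38.3
position: [0.458, 0.2997, 0.1235]
tool_rot: [0.001, 0.661, 0.751, 0.002]
force: [-1.0, 0.4, -5.0]
gripper_width: 0.0332
grasp_force: 101.5
at [0.458  0.2997 0.1235] 97.28 turn -0.0 dx,dy,dz -0.0009 -0.0025 0.0537
```

```bash
python3 -m pendant '[[-0.001,-0.0015,0.02,0],[0,0,0.015,0],[0,0,0.01,0],[0,0,0.002,0],[0,0,0,0],[0,0,0,0],[0,0,0,0]]';  python3 -c "
from h import *
goto(.4556,.2984,.0688,97.3)"
```

```text
t: 39.0
position: [0.4555, 0.2987, 0.0752]
tool_rot: [0.0, 0.66, 0.751, 0.001]
force: [0.5, -0.5, -6.4]
gripper_width: 0.0333
grasp_force: 102.2
at [0.4555 0.2987 0.0752] 97.33 turn 0.0 dx,dy,dz -0.0003 0.0 0.0064
```

```bash
python3 -m pendant '[[0,0,0.003,0],[0,0,0.002,0],[0,0,0,0],[0,0,0,0]]';python3 -m pendant '[[0,0,0.001,0],[0,0,0,0],[0,0,0,0]]'
```

```text
t: 39.4
position: [0.4551, 0.2984, 0.0696]
tool_rot: [0.0, 0.661, 0.751, 0.0]
force: [-0.2, -0.0, -5.1]
gripper_width: 0.0334
grasp_force: 102.6
t: 39.7
position: [0.4553, 0.2985, 0.0693]
tool_rot: [0.0, 0.661, 0.751, 0.0]
force: [-2.7, -1.4, 0.9]
gripper_width: 0.033
grasp_force: 102.9
```

```bash
python3 -m pendant '[[0,0,0.001,0],[0,0,0,0]]'; python3 -m pendant '[[0,0,0,0],[0,0,0,0],[0,0,0,0]]' 0.07; python3 -m pendant '[[0,0,-0.02,0],[0,0,-0.04,0],[0,0,-0.04,0],[0,0,-0.04,0],[0,0,-0.04,0],[0,0,-0.02,0],[0,0,0,0],[0,0,0,0]]' 0.085; python3 -c "
from h import *
im=snap('wrist','w12'); g=cv2.cvtColor(im,cv2.COLOR_BGR2HSV)
goto(.50,-.02,.28,97.3)"
```

```text
t: 39.9
position: [0.4555, 0.2986, 0.0691]
tool_rot: [0.0, 0.661, 0.751, 0.0]
force: [-3.2, -3.2, 5.7]
gripper_width: 0.0335
grasp_force: 103.6
t: 40.2
position: [0.4552, 0.2985, 0.0674]
tool_rot: [0.0, 0.66, 0.751, 0.0]
force: [-0.3, -0.7, 0.8]
gripper_width: 0.0701
grasp_force: 0.0
t: 41.0
position: [0.4547, 0.2982, 0.2665]
tool_rot: [-0.0, 0.66, 0.751, -0.0]
force: [-0.1, 0.3, -1.3]
gripper_width: 0.0853
grasp_force: 0.0
at [0.4541 0.298  0.2652] 97.33 turn 0.0 dx,dy,dz -0.3212 0.0051 -0.0148
```

```bash
cat > chk.py <<'E'
from h import *
import sys
def prof(f,st=None):
    P=np.load(f'pics/{f}.npy'); im=cv2.GaussianBlur(cv2.imread(f'pics/{f}.png',0),(3,3),0)
    r=np.radians(7.3);u=np.array([-np.sin(r),np.cos(r)]);v=np.array([np.cos(r),np.sin(r)])
    S=np.array([.4426,.3996]); O=S-.102*u
    def samp(a,b,z):
        p=w2px('wrist',[np.r_[O+a*u+b*v,z]],P)[0]; return cv2.getRectSubPix(im,(1,1),tuple(map(float,p)))[0,0],p
    for z,a0,a1 in((.098,.066,.122),(.101,-.04,.044),(.091,-.1,-.06)):
        print('axial z',z,[(int(a*1000),int(samp(a,0,z)[0])) for a in np.arange(a0,a1,.004)])
    for a in (.078,.036,.02,-.02,-.078):
        print('lat',a,[(int(round(b*1000)),int(samp(a,b,.083)[0])) for b in np.arange(-.028,.03,.002)])
prof(sys.argv[1])
E
python3 chk.py w12
```

```text
axial z 0.098 [(66, 132), (70, 131), (74, 132), (78, 128), (82, 66), (86, 61), (90, 112), (94, 133), (98, 117), (102, 84), (106, 115), (110, 142), (114, 126), (118, 78)]
axial z 0.101 [(-40, 162), (-36, 163), (-32, 160), (-28, 112), (-24, 98), (-20, 99), (-16, 109), (-12, 110), (-8, 110), (-4, 110), (0, 110), (3, 110), (7, 110), (11, 110), (15, 110), (19, 109), (23, 108), (27, 105), (31, 153), (35, 182), (39, 183)]
axial z 0.091 [(-100, 161), (-96, 120), (-92, 108), (-88, 103), (-83, 161), (-79, 178), (-75, 180), (-71, 180), (-67, 180), (-63, 179), (-59, 181)]
lat 0.078 [(-28, 73), (-26, 75), (-24, 75), (-22, 76), (-20, 76), (-18, 76), (-16, 75), (-14, 83), (-12, 95), (-10, 106), (-8, 112), (-6, 118), (-4, 122), (-2, 127), (0, 131), (2, 134), (4, 132), (6, 124), (8, 116), (10, 108), (12, 97), (14, 85), (16, 77), (18, 75), (20, 76), (22, 75), (24, 75), (26, 74), (28, 75)]
lat 0.036 [(-28, 95), (-26, 99), (-24, 99), (-22, 98), (-20, 87), (-18, 66), (-16, 75), (-14, 111), (-12, 138), (-10, 155), (-8, 165), (-6, 174), (-4, 182), (-2, 184), (0, 183), (2, 180), (4, 173), (6, 165), (8, 157)
[... 346 characters left out ...]
, (16, 77), (18, 85), (20, 98), (22, 97), (24, 98), (26, 99), (28, 98)]
lat -0.02 [(-28, 71), (-26, 62), (-24, 57), (-22, 56), (-20, 56), (-18, 63), (-16, 76), (-14, 86), (-12, 93), (-10, 98), (-8, 101), (-6, 105), (-4, 109), (-2, 111), (0, 110), (2, 108), (4, 104), (6, 101), (8, 98), (10, 92), (12, 85), (14, 75), (16, 67), (18, 76), (20, 83), (22, 84), (24, 84), (26, 89), (28, 94)]
lat -0.078 [(-28, 80), (-26, 81), (-24, 81), (-22, 83), (-20, 83), (-18, 85), (-16, 88), (-14, 87), (-12, 77), (-10, 82), (-8, 117), (-6, 150), (-4, 171), (-2, 180), (0, 180), (2, 167), (4, 145), (6, 112), (8, 91), (10, 92), (12, 92), (14, 91), (16, 92), (18, 92), (20, 91), (22, 90), (24, 91), (26, 92), (28, 91)]
```

```bash
python3 - <<'E'
from h import *
for f,c in(('w2',[(368,164),(407,150),(420,185)]),('w5',[(95,118),(148,107),(166,163)])):
    P=np.load(f'pics/{f}.npy'); p=px2w('wrist',c,.022,P); a,b=p[1]-p[0],p[2]-p[1]
    print(f,p.round(4).tolist(),np.linalg.norm(a),np.linalg.norm(b),np.degrees(np.arctan2(a[1],a[0])),np.degrees(np.arctan2(b[1],b[0])),'ctr',((p[0]+p[2])/2).round(4))
    # low-sat mask of base/clamp nearby in the bench
    im=cv2.imread(f'pics/{f}.png'); h=cv2.cvtColor(im,cv2.COLOR_BGR2HSV)
    q=np.array(c).mean(0).astype(int); 
    m=(h[...,1]<50).astype(np.uint8); n,l,s,ce=cv2.connectedComponentsWithStats(m)
    k=l[q[1],q[0]]; print(q,k,s[k],ce[k])
    y0,x0=s[k][1]-2,s[k][0]-2
    if s[k][4]<9000:
        for r in range(max(y0,0),y0+s[k][3]+4,4): print(r,''.join('#' if 0<=cc<640 and h[r,cc,1]<50 and h[r,cc,2]>130 else '+' if h[r,max(cc,0),1]<50 else '.' for cc in range(max(x0,0),x0+s[k][2]+4,2)))
E
```

```text
w2 [[0.5604, 0.0283, 0.022], [0.6168, 0.0489, 0.022], [0.6408, -0.0034, 0.022]] 0.06012233450269638 0.05756995166005201 20.115312608429402 -65.40486389028541 ctr [0.6006 0.0124 0.022 ]
[398 166] 12 [ 337  152   82   90 2676] [382.82585949 190.0186846 ]
150 ...........................................
154 ................................+++###.....
158 ...........................+++########.....
162 .......................++++++##########....
166 ..................+++++++++#############...
170 ................+++++++++++##############..
174 .................+###++++++##############..
178 ..................####+++++++#############.
182 ..................+###+++++++++++++++##++#.
186 ...................+###++++++++++++++++++..
190 ....................+#####++++++++++++++...
194 .....................+##+++++++++++++++....
198 ....................++######++++++++++++...
202 ...............++#######......++++++++.....
206 ....++++...+########............+..........
210 .+++++++++#####............................
214 ..++++++++.................................
218 ..#++++++++................
[... 3218 characters left out ...]
++++++++++++.++++..........................
252 .........++++.+++++++++++++++++++++++.+.............................
256 .....+++++++++++++++++++++++++++++++++++............................
260 ..++++++++++++++++++++++++++++++++++++..............................
264 ...++++++++++++++++++++++++++++++++.................................
268 ....++++++++++++++++++++++++++++....................................
272 ....++++++++++++++++++++++++........................................
276 ...####++++++++++++++++.............................................
280 ......####++++++++..................................................
284 ....................................................................
```

```bash
python3 -m pendant '[[0,0,-0.02,8.25],[0,0,0,8.25],[0,0,0,8.25],[0,0,0,8.25],[0,0,0,8.25],[0,0,0,8.25],[0,0,0,8.25],[0,0,0,8.25],[0,0,0,8.25]]'>/dev/null; python3 -m pendant '[[-0.01,0.04,0,0],[-0.01,0.04,0,0],[-0.01,0.04,0,0],[-0.01,0.04,0,0],[-0.01,0.04,0,0],[-0.01,0.04,0,0],[-0.01,0.04,0,0],[-0.005,0.04,0,0],[0,0.006,0,0],[0,0,0,0],[0,0,0,0]]'; python3 - <<'E'
from h import *
im=snap('wrist','w13'); P=np.load('pics/w13.npy')
r=np.radians(23);gx=np.array([np.cos(r),np.sin(r)]);gy=np.array([-np.sin(r),np.cos(r)]);G=np.array([.586,-.001])
for n,a,b,z in(('b+',.048,.027,.022),('b-',.048,-.027,.022),('B+',-.02,.027,.022),('B-',-.02,-.027,.022),('c+',.012,.012,.118),('c-',.012,-.012,.118),('C+',-.012,.012,.118),('C-',-.012,-.012,.118)):
    print(n,w2px('wrist',[np.r_[G+a*gx+b*gy,z]],P)[0].round(1))
h=cv2.cvtColor(im,cv2.COLOR_BGR2HSV)
for rr in range(90,300,4): print(rr,''.join('.' if h[rr,c,1]>=50 else '#' if h[rr,c,2]>130 else 'o' if h[rr,c,2]>85 else '+' for c in range(230,410,2)))
E
```

```text
t: 43.05
position: [0.513, -0.0301, 0.2857]
tool_rot: [-0.001, 0.98, 0.2, -0.001]
force: [-0.2, 0.3, 0.3]
gripper_width: 0.0849
grasp_force: 0.0
b+ [300.1  76.7]
b- [340.8  76.8]
B+ [300.7 129.3]
B- [339.8 129.4]
c+ [309.  99.]
c- [332.3  99. ]
C+ [309.2 123. ]
C- [332. 123.]
90 ..................................o######o+++++#######....................................
94 ..................................o######o+++++#######....................................
98 ...................................oo#oooooooooooo####....................................
102 ...................................ooooooooooooooo####....................................
106 ...................................ooooooooooooooo####....................................
110 ...................................ooooooooooooooo####....................................
114 ...................................ooooooooooooooo####....................................
118 ...................................ooooooooooooooo####....................................
122 ...................................ooo####o###o#######........
[... 3508 characters left out ...]
...................................
274 ++......................................................................................++
278 ++..........................oo####..o...........................+..+.....................+
282 .+........................oo#ooooo##.o.....................+..........+.................+.
286 ..........................o.###oo###..o..................+...............................+
290 ..........................o..###o###....o..................................+..............
294 ...............................#..........o...............................................
298 .........................o.................oo.....+...........................+...........
```

```bash
python3 -m pendant '[[0.04,-0.0005,0,-0.3],[0.04,0,0,0],[0,0,0.04,0],[0,0,0.04,0],[0,0,0.03,0],[0,0,0,0],[0,0,0,0]]' 0.06; python3 -c "
from h import *
s=state();print(s['position'],s['gripper_width']);T=wristpose(s);print('target',np.array([.513,-.0301])+.08*np.array([.920,.392])-.0007*np.array([.392,-.92]))"
```

```text
t: 43.8
position: [0.5868, 0.0022, 0.1776]
tool_rot: [-0.0, 0.979, 0.203, -0.0]
force: [0.5, -0.2, 0.1]
gripper_width: 0.0598
grasp_force: 0.0
[0.58678078 0.00219378 0.17755808] 0.0598396793736299
target [0.5863256 0.001904 ]
```

```bash
python3 -m pendant '[[0,0,0.03,0],[0,0,0.02,0],[0,0,0.02,0],[0,0,0.01,0],[0,0,0.009,0],[0,0,0,0],[0,0,0,0]]'; python3 -m pendant '[[0,0,0,0],[0,0,0,0],[0,0,0,0],[0,0,0,0],[0,0,0,0]]' 0.01 60
```

```text
t: 44.5
position: [0.5879, 0.0009, 0.0896]
tool_rot: [0.0, 0.979, 0.203, 0.001]
force: [-0.2, -1.1, 0.5]
gripper_width: 0.0598
grasp_force: 0.0
t: 45.0
position: [0.5872, 0.0015, 0.0892]
tool_rot: [-0.0, 0.979, 0.202, 0.0]
force: [-1.8, 3.1, 4.9]
gripper_width: 0.0227
grasp_force: 60.1
```

```bash
python3 -m pendant '[[0,0,0,0],[0,0,-0.01,0],[0,0,-0.02,0],[0,0,-0.03,0],[0,0,-0.04,0],[0,0,-0.04,0],[0,0,-0.04,0],[0,0,-0.04,0],[0,0,0,0],[0,0,0,0]]' 0.01 100; python3 -c "
from h import *
snap('wrist','w14')
goto(.5250,.3073,.32,7.3)"
```

```text
t: 46.0
position: [0.5863, 0.0007, 0.3065]
tool_rot: [0.0, 0.979, 0.202, -0.001]
force: [0.4, 0.2, -7.6]
gripper_width: 0.0226
grasp_force: 98.6
at [0.5853 0.001  0.3043] 23.36 turn 16.1 dx,dy,dz -0.0209 -0.3115 -0.0157
```

```bash
python3 -m pendant '[[0,0,-0.01,8],[0,0,-0.005,8],[-0.002,-0.03,0,0],[-0.003,-0.035,0,0],[-0.003,-0.035,0,0],[-0.003,-0.035,0,0],[-0.003,-0.035,0,0],[-0.003,-0.035,0,0],[-0.003,-0.035,0,0],[-0.001,-0.035,0,0],[0,-0.03,0,0],[0,-0.006,0,0]]' >/dev/null; python3 -m pendant '[[0,0,0,0],[0,0,0,0],[0,0,0,0]]'; python3 -c "
from h import *
goto(.5250,.3073,.20,7.3)"
```

```text
t: 47.55
position: [0.5262, 0.3054, 0.3219]
tool_rot: [0.001, 0.998, 0.064, -0.001]
force: [-0.1, -0.4, -7.2]
gripper_width: 0.0224
grasp_force: 99.7
at [0.5262 0.3054 0.3219] 7.29 turn -0.0 dx,dy,dz -0.001 -0.002 0.1219
```

```bash
python3 -m pendant '[[-0.001,-0.002,0.04,0],[0,0,0.04,0],[0,0,0.04,0],[0,0,0.03,0],[0,0,0.015,0],[0,0,0,0],[0,0,0,0],[0,0,0,0]]'; python3 -c "
from h import *
goto(.5250,.3073,.1245,7.3)"
```

```text
t: 48.35
position: [0.5269, 0.3091, 0.1616]
tool_rot: [-0.001, 0.998, 0.064, 0.003]
force: [0.7, 0.8, -6.2]
gripper_width: 0.0228
grasp_force: 99.7
at [0.5269 0.3091 0.1616] 7.36 turn 0.1 dx,dy,dz -0.0022 0.0016 0.0371
```

```bash
python3 -m pendant '[[-0.002,0.001,0.015,0],[0,0,0.01,0],[0,0,0.005,0],[0,0,0.003,0],[0,0,0,0],[0,0,0,0]]'; python3 -m pendant '[[0,0,0.001,0],[0,0,0.001,0],[0,0,0,0]]';  python3 -c "
from h import *
goto(.5250,.3073,.1242,7.3)"
```

```text
t: 48.95
position: [0.5234, 0.3075, 0.1255]
tool_rot: [-0.0, 0.998, 0.064, 0.0]
force: [-0.9, -0.6, -5.9]
gripper_width: 0.0225
grasp_force: 99.8
t: 49.25
position: [0.5235, 0.3076, 0.1244]
tool_rot: [-0.0, 0.998, 0.064, 0.001]
force: [-2.4, -0.2, -1.0]
gripper_width: 0.0223
grasp_force: 100.7
at [0.5235 0.3076 0.1244] 7.38 turn 0.1 dx,dy,dz 0.0014 0.0005 0.0002
```

```bash
python3 -m pendant '[[0,0,0.001,0],[0,0,0,0],[0,0,0,0]]'; python3 -m pendant '[[0,0,0,0],[0,0,0,0],[0,0,0,0]]' 0.06; python3 -m pendant '[[0,0,-0.02,0],[0,0,-0.03,0],[0,0,-0.04,0],[0,0,-0.04,0],[0,0,-0.04,0],[0,0,0,0],[0,0,0,0],[0,0,0,0]]'; python3 -c "
from h import *
goto(.44,.19,.32,97.3)"
```

```text
t: 49.55
position: [0.5236, 0.3077, 0.1243]
tool_rot: [-0.0, 0.998, 0.064, 0.001]
force: [-4.8, -1.5, 5.2]
gripper_width: 0.0224
grasp_force: 101.6
t: 49.85
position: [0.5239, 0.3075, 0.1227]
tool_rot: [-0.0, 0.998, 0.064, 0.001]
force: [0.2, 0.2, 0.0]
gripper_width: 0.0597
grasp_force: 0.0
t: 50.65
position: [0.5226, 0.3071, 0.2906]
tool_rot: [0.0, 0.998, 0.064, -0.001]
force: [0.2, -0.1, -0.1]
gripper_width: 0.06
grasp_force: 0.0
at [0.5226 0.3071 0.2906] 7.37 turn -89.9 dx,dy,dz -0.1056 -0.0968 -0.0294
```

```bash
python3 -m pendant '[[0,0,-0.03,-8.2],[0,0,0,-8.2],[0,0,0,-8.2],[0,0,0,-8.2],[0,0,0,-8.2],[0,0,0,-8.2],[0,0,0,-8.2],[0,0,0,-8.2],[0,0,0,-8.2],[0,0,0,-8.2],[0,0,0,-8]]'>/dev/null; python3 -m pendant '[[-0.035,-0.03,0,0],[-0.035,-0.03,0,0],[-0.03,-0.01,0,0],[0,0,0,0],[0,0,0,0]]'; python3 - <<'E'
from h import *
im=snap('wrist','w15')
P=np.load('pics/w15.npy'); r=np.radians(7.35);v=np.array([np.cos(r),np.sin(r)]);u=np.array([-np.sin(r),np.cos(r)])
G=np.array([.5237,.3076])
for n,a,b,z in(('b+',.048,.027,.057),('b-',.048,-.027,.057),('B+',-.02,.027,.057),('B-',-.02,-.027,.057),('c+',.012,.012,.153),('C-',-.012,-.012,.153),('tip',-.07,0,.1),('dialtop',-.07,0,.193),('stop',-.07,.102,.097),('thin end',-.07,-.086,.083),('fat-',-.07,-.03,.101),('fat+',-.07,.03,.101)):
    print(n,w2px('wrist',[np.r_[G+a*v+b*u,z]],P)[0].round(1))
V=cv2.cvtColor(im,cv2.COLOR_BGR2HSV); 
for rr in range(40,260,4): print(rr,''.join('r' if V[rr,c,1]>150 and (V[rr,c,0]<6 or V[rr,c,0]>174) else '.' if V[rr,c,1]>70 else ' -+ox#'[min(5,V[rr,c,2]//36)] for c in range(280,430,2)))
E
python3 chk.py w15 | cut -c1-420
```

```text
t: 52.25
position: [0.4661, 0.1988, 0.3207]
tool_rot: [-0.001, 0.661, 0.751, -0.001]
force: [0.1, -0.2, -0.4]
gripper_width: 0.06
grasp_force: 0.0
b+ [408.4  77.2]
b- [405.5 119.1]
B+ [357.3  76.9]
B- [356.1 119. ]
c+ [400.8  77.4]
C- [376.1 102.1]
tip [319.8  95. ]
dialtop [320.2  84.3]
stop [319.8   0.9]
thin end [319.7 164.5]
fat- [319.8 120.8]
fat+ [319.8  68.1]
40 ........-++ooo+++oxx###xxooox#xo+++++++++++++++++++++++++++++++++++++......
44 ........--+ooo+++oxx##xxxooo##xo+++++++++++++++++++++++++++++++++++++......
48 ........-++ooo+++oox##xxxooo##x++++++++++++++++++++++++++++++++++++++......
52 ........--+ooo+++oxx##xxxooo##xo+++++++++++++++++++++++++++++++++++++......
56 ........--+oxo+++oox##xxxoox##x++++++++++++++++++++++++++++++++++++++......
60 ........--+ooo+++ooooxxxxoox##x++++++++++++++++++++++++++++++++++++++......
64 ........-------+++++++oooo++++++++++++++++++++++++++++++++++++++++++.......
68 ........-------+o++---+++++++++++++++++-------++++++++++++++++++++++.......
72 ........-------+o++--+++++++++++++++++--+-----++++++++++++++++++++++.......
76 ........-------+o
[... 5063 characters left out ...]
(14, 77), (16, 70), (18, 66), (20, 68), (22, 68), (24, 68), (26, 69), (28, 69)]
lat -0.02 [(-28, 60), (-26, 57), (-24, 58), (-22, 61), (-20, 63), (-18, 55), (-16, 54), (-14, 57), (-12, 60), (-10, 62), (-8, 63), (-6, 63), (-4, 65), (-2, 65), (0, 66), (2, 68), (4, 70), (6, 69), (8, 66), (10, 64), (12, 60), (14, 57), (16, 58), (18, 67), (20, 70), (22, 71), (24, 77), (26, 83), (28, 89)]
lat -0.078 [(-28, 90), (-26, 93), (-24, 93), (-22, 94), (-20, 95), (-18, 94), (-16, 93), (-14, 90), (-12, 85), (-10, 89), (-8, 116), (-6, 147), (-4, 168), (-2, 181), (0, 182), (2, 167), (4, 144), (6, 114), (8, 94), (10, 91), (12, 92), (14, 93), (16, 93), (18, 92), (20, 92), (22, 94), (24, 93), (26, 92), (28, 94)]
```

```bash
python3 -c "
from station import *
print(hand_in())"
```

```text
the job is handed in; nothing more can be done
None
```

I set up the run-out check and handed the job in at about 52 s of the 144 s allowed. My last image measurements put the shaft in line in both vees, its thick end about 8 mm from the stop, and the gauge standing behind it; the plunger reading itself I inferred from the geometry (about 3 mm), since I couldn't measure it.

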